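# Put away the microscope optics by kind

### The job

Put the loose microscope optics away by kind: stand one objective upright in each of the two bays of the divided aluminium rack, lay both round filters flat and side by side (not overlapping) in the shallow black tray, and stand the eyepiece upright, eyecup down, on the bottom of the tall steel canister. Lower the eyepiece all the way down before letting go, do not drop it, and leave the bottle and the jar alone.

Things in the scene. Friction and masses are not known exactly. Their poses are not given: they have to be found in the camera images.
- objective_1: microscope objective, bright bare-metal barrel with dark bands, standing upright with its tapered nose up: 28 mm diameter from 6 to 36 mm height, foot 25 mm diameter, then tapering to 14 mm at the top, 52 mm tall, about 120 g. Origin: centre of its underside; z up along its axis.
- objective_2: a second, identical microscope objective; origin and axes as objective_1. The two are interchangeable.
- filter_1: round light filter lying flat: amber glass disc in a dark steel rim, 40 mm diameter, 8 mm thick, about 40 g. Origin: centre of its underside; z up.
- filter_2: a second, identical round light filter; origin and axes as filter_1.
- eyepiece: black microscope eyepiece standing upright on its wide eyecup: eyecup 38 mm diameter up to 22 mm height, plain tube 26 mm diameter from 27 to 75 mm (the top), about 100 g. Origin: centre of its underside; z up along its axis.
- objective_rack: bare aluminium tray fixed to the table, 110 mm along its x, 164 mm along its y, walls 18 mm high and 4 mm thick, floor 4 mm thick. One wall across the middle (in the plane y = 0) splits it into two equal bays, centred at y = +41 mm and y = -41 mm, each 102 x 76 mm inside. Origin: centre of its underside on the table; z up. It may be turned a little about z.
- filter_tray: shallow black tray with a grey lining, fixed to the table, 110 mm along its x, 164 mm along its y, rim only 10 mm high and 4 mm thick, floor 4 mm thick, no divider. Inside 102 x 156 mm. Origin: centre of its underside on the table; z up. It may be turned a little about z.
- canister: tall open steel storage canister fixed to the table, round, 116 mm outer and 108 mm inner diameter, rim 85 mm above the table, inner floor 5 mm above the table. Fingers opened fully inside it would strike the wall. Origin: centre of its underside; z up.
- bottle: bystander: white plastic bottle, 66 mm diameter, 160 mm tall, standing at the side of the work (to the right, negative y). Origin: centre of its underside.
- jar: bystander: small amber glass jar with a black lid, 50 mm diameter, 55 mm tall, standing beyond the targets. Origin: centre of its underside.
Things that resemble listed ones, but are neither listed nor needed, are in the scene too. What is shaped like the filter_1 but turquoise is not meant.

How it is judged:
By the outcome, as a careful person would: the job done as asked, in the order asked, and still so for the second after the job is handed in, with the robot touching nothing.
It also fails if it takes over 115 s, if anything falls off the work surface, if the arm or the gripper's body presses on something with over 40 N, if the wrist force passes 120 N, or if a joint passes its speed limit or range.

### The arm

A 6-joint arm with a two-finger parallel gripper is mounted at the origin on the work surface. World frame = base frame: x ahead of the robot, y to its left, z up, the work surface at z = 0. Lengths are in m, angles in rad, forces in N, time in s.
With the tool pointing down it reaches from about 0.35 to 0.975 m from the base axis. Payload 4.9 kg.
Tool frame: the origin (TCP) lies midway between the tips of the shut fingers; the grasp point (between the pads) lies 19 mm behind it; z points along the fingers, y is the line along which they close (so a half turn about z gives the same grasp; the last joint's range is limited). The gripper opens to 85 mm and grips with 20 to 120 N. Pads are 22 mm wide; open, the fingers measure 114 mm over their backs; the gripper's body (76 mm by 85 mm) begins 54 mm behind the grasp point. The pads swing forward as they close: fully open they stand 13 mm farther back than shut.
Start: joints at [-1.288, 0.053, 1.613, -0, 1.476, -0.119], TCP at [0.244, -0.575, 0.231] pointing down, gripper open.
Joint ranges: [-3.01, 3.01], [-1.01, 2.22], [0.06, 2.58], [-1.02, 4.17], [0.09, 2.62], [-3.14, 3.14]. Speed limits (rad/s): [2.57, 2.57, 3.14, 3.14, 3.14, 3.14].

### API

Orientations are given as a rotation vector (axis times angle).
In Python, from station import ctrl gives the robot as it stands.
- The arm moves only by the tool step_arm, never from a script. Its argument "targets" is a list of rows, each an object with "travel": the shift along the world's x, y, z as a fraction of full scale, a list of three; "angular": the turn, a rotation vector about the world's x, y, z as a fraction of full scale, a list of three; "gripper": the opening, from 0 (shut) to 1 (fully open). In form: [{"travel": [x, y, z], "angular": [rx, ry, rz], "gripper": gripper}, ...]. A call has 1 to 10 rows; each row is the pose to reach, as a shift and turn from the pose commanded when the call began; what a row does not reach only later rows make up. Full scale, the value 1, is 0.6 m for a shift and pi/4 rad for a turn. A row lasts 1/10 s, in which the tool goes at most 50 mm and 8.59 degrees, less where a joint would pass 70% of its speed; a pose out of reach is approached as far as the arm can. A call with a number of a shift or a turn outside -1 to 1 is refused whole. A call with a gripper value outside its range is refused whole. The fingers move at their own pace and stop on an object; "squeeze" is the grip in N (left out, the last holds). Time passes only in rows, so rows that repeat a pose let the fingers close. It gives the time, the measured TCP pose, the force, the opening and the grip force at its end, in the units of the state.
- ctrl.get_obs(): the state, without advancing time (a new reading comes with each control period).
- ctrl.get_image(name): name is "scene" or "side" or "wrist"; returns a dict with "img" (400x640x3 uint8, red, green, blue), "fx", "fy", "cx", "cy" (pixels), "rvec" (rotation vector, rad) and "tvec" (3), from world to camera coordinates, as OpenCV has them. Camera axes: x right, y down, z forward; pixel columns grow to the right and rows downward; lengths in m; the calibration is good to about 2 mm. A picture is of the moment at which its call begins. There is no depth.
- ctrl.finish_job(): hands the job in; it is judged then, once.
The state is a dict: "t": time; "q": joint angles; "dq": joint speeds; "effort": joint torques, N m; "tool_pos": TCP position; "tool_rot": TCP orientation; "contact_force": force on the tool from outside, world axes, zero at the start; "wrist_torque": the same for the moment, N m; "opening": finger opening in m; "grip_force": force on a finger pad.
Only numpy, scipy, OpenCV 4.12 (cv2) and the standard library are available. Lean on these libraries where they do the work, as an engineer would, in place of code of your own. Each camera call takes 0.05 s, during which the arm holds its last target. There are 200 camera calls.

## Working session

There is one attempt and no reset: what is moved stays moved. The work goes in short steps, Python scripts to look and compute and a tool call to move; the robot and the scene stay as the last step left them, time stands still between calls to the robot, and variables do not carry over. Pictures are saved under pics/ and viewed, at most 14 in all, crops included, and the job is handed in when it is done.

Besides the shell and the picture viewer there is one more tool, called by a JSON object that holds its "name" and its "arguments", one argument or row to a line. step_arm: Moves the arm, as the interface text tells. Its arguments: {"type":"object","properties":{"targets":{"type":"array"},"squeeze":{"type":"number"}},"required":["targets"]}

```bash
mkdir -p pics; ls; cat > h.py <<'E'
import numpy as np, cv2
from station import ctrl
def shot(n,f):
    d=ctrl.get_image(n); cv2.imwrite('pics/'+f+'.png',d['img'][:,:,::-1]); np.save('pics/'+f+'.npy',d,allow_pickle=True); return d
def load(f): return np.load('pics/'+f+'.npy',allow_pickle=True).item()
def cam(d):
    R=cv2.Rodrigues(np.array(d['rvec'],float))[0]; t=np.array(d['tvec'],float).ravel(); return R,t,-R.T@t
def ray(d,u,v,z):
    R,t,c=cam(d); r=R.T@np.array([(u-d['cx'])/d['fx'],(v-d['cy'])/d['fy'],1]); return c+r*(z-c[2])/r[2]
def proj(d,p):
    R,t,c=cam(d); q=R@np.array(p,float)+t; return np.array([d['fx']*q[0]/q[2]+d['cx'],d['fy']*q[1]/q[2]+d['cy']])
E
python3 - <<'E'
from h import *
for n in ['scene','side','wrist']:
    d=shot(n,n+'0'); print(n,d['fx'],cam(d)[2].round(3),cam(d)[0][2].round(2))
print(ctrl.get_obs())
a=[load(n+'0')['img'] for n in ['scene','side']]
E
```

```text
pics
scene 426.46247906454596 [0.978 0.41  1.085] [-0.35 -0.41 -0.84]
side 441.83328054732294 [0.361 0.76  0.695] [ 0.17 -0.78 -0.6 ]
wrist 359.89894333063836 [ 0.319 -0.544  0.372] [-0.29 -0.12 -0.95]
{'t': 0.15, 'q': array([-1.28796404e+00,  5.32121477e-02,  1.61397282e+00,  1.67594582e-05,
        1.47599038e+00, -1.19000552e-01]), 'dq': array([-0.00088198, -0.00424014, -0.00382862, -0.00010279, -0.0015158 ,
       -0.00056841]), 'effort': array([ 5.56363939e-04, -3.94242167e+01, -3.70723021e+01, -8.15180465e-05,
        4.63245655e-03,  1.08787356e-05]), 'tool_pos': array([ 0.24431051, -0.57474957,  0.23034458]), 'tool_rot': array([-3.07685020e+00, -6.26641952e-01,  1.77215977e-04]), 'contact_force': array([-0.47154355, -0.42048104,  1.04886001]), 'wrist_torque': array([-0.00309962,  0.01018047,  0.003181  ]), 'grip_force': 0.0, 'opening': 0.08510560735320406}
```

View pics/scene0.png

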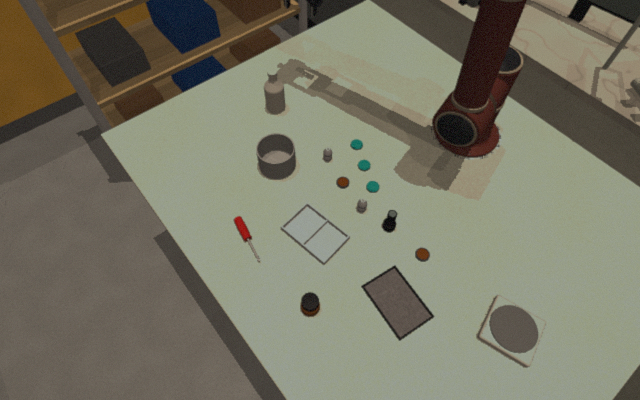

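View pics/side0.png

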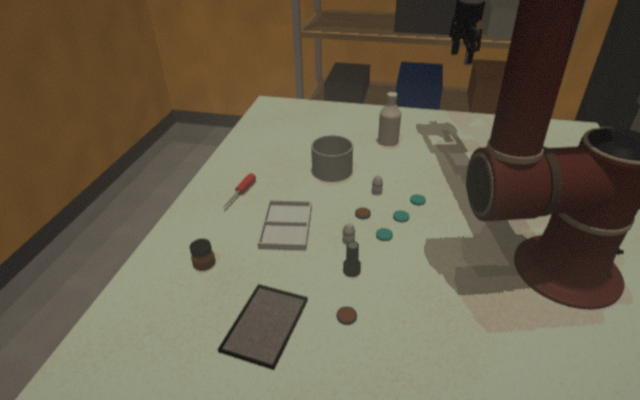

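Both views show everything. Scene pixels: objectives (328,155) and (362,205), amber filters (343,183) and (423,255), eyepiece (390,222), rack (316,234), tray (398,302), canister (276,155). The three turquoise discs are decoys. Next, contours for accurate values.

```bash
python3 - <<'E'
from h import *
for n in ['scene0','side0']:
    d=load(n); im=d['img']
    hsv=cv2.cvtColor(im,cv2.COLOR_RGB2HSV)
    m=cv2.inRange(hsv,(0,90,40),(22,255,220))
    c,_=cv2.findContours(m,cv2.RETR_EXTERNAL,cv2.CHAIN_APPROX_NONE)
    for k in c:
        a=cv2.contourArea(k)
        if 30<a<300:
            u,v=np.mean(cv2.minAreaRect(k)[0:1],0); x,y,w,h=cv2.boundingRect(k)
            print(n,'amber',a,(round(u,1),round(v,1)),w,h,ray(d,u,v,.008).round(4))
    # table-difference mask: bits unlike table
    lab=cv2.cvtColor(im,cv2.COLOR_RGB2LAB).astype(int); med=np.median(lab[150:300,200:450].reshape(-1,3),0)
    m=((abs(lab-med).sum(2)>45)*255).astype(np.uint8)
    c,_=cv2.findContours(m,cv2.RETR_EXTERNAL,cv2.CHAIN_APPROX_NONE)
    for k in c:
        a=cv2.contourArea(k)
        if 60<a<8000:
            x,y,w,h=cv2.boundingRect(k); r=cv2.minAreaRect(k); q=cv2.approxPolyDP(cv2.convexHull(k),5,True)[:,0]
            print(n,a,(x,y,w,h),np.round(r[0],1), q.tolist() if a>1000 else '', ray(d,*r[0],.0).round(3)[:2])
g=lambda f,x,y:cv2.resize(load(f)['img'][y:y+225,x:x+300,::-1],(800,600),interpolation=cv2.INTER_CUBIC)
cv2.imwrite('pics/s1.png',g('scene0',210,125)); cv2.imwrite('pics/s2.png',g('side0',190,130))
E
```

```text
scene0 amber 71.0 (np.float64(310.2), np.float64(309.3)) 19 13 [0.7762 0.1448 0.008 ]
scene0 amber 96.0 (np.float64(422.0), np.float64(253.5)) 13 12 [0.4403 0.2173 0.008 ]
scene0 amber 189.5 (np.float64(241.9), np.float64(227.8)) 18 25 [ 0.7812 -0.1598  0.008 ]
scene0 amber 70.0 (np.float64(342.0), np.float64(181.5)) 11 10 [ 0.4558 -0.1017  0.008 ]
scene0 448.0 (613, 365, 27, 35) [626. 382.]  [0.302 0.75 ]
scene0 1731.0 (489, 305, 49, 48) [513.  328.5] [[498, 307], [521, 308], [533, 319], [537, 339], [530, 349], [513, 352], [497, 342], [489, 321]] [0.408 0.503]
scene0 212.5 (476, 296, 53, 72) [496.2 338.3]  [0.46  0.491]
scene0 373.0 (300, 292, 20, 25) [309.5 304. ]  [0.767 0.131]
scene0 2692.5 (361, 265, 73, 76) [397.2 301.2] [[394, 265], [433, 315], [400, 340], [361, 287]] [0.586 0.269]
scene0 147.0 (415, 248, 15, 14) [422.  254.5]  [0.439 0.218]
scene0 116.0 (281, 227, 69, 38) [312.9 247.1]  [0.66  0.011]
scene0 222.5 (234, 216, 20, 36) [244.6 233.7]  [ 0.784 -0.144]
scene0 220.0 (382, 210, 15, 23) [388.9 220.9]  [0.436 0.084]
scene0 122.5 (283, 204, 65, 41) [314.8 230.8]  [ 0.624
[... 1153 characters left out ...]
[0.79  0.112]
side0 152.0 (376, 228, 17, 13) [384. 234.]  [ 0.395 -0.038]
side0 642.5 (342, 226, 19, 52) [351.  251.4]  [0.462 0.036]
side0 212.0 (258, 225, 51, 25) [286.1 244.5]  [0.612 0.043]
side0 131.5 (393, 211, 16, 11) [400.5 216. ]  [ 0.362 -0.114]
side0 133.0 (355, 208, 16, 12) [362.5 213.5]  [ 0.456 -0.105]
side0 249.0 (260, 201, 50, 41) [284.5 221.5]  [ 0.639 -0.036]
side0 117.0 (410, 195, 16, 11) [417.5 200. ]  [ 0.323 -0.189]
side0 140.5 (372, 177, 11, 18) [377.  185.5]  [ 0.434 -0.234]
side0 270.5 (227, 173, 29, 33) [240.5 189. ]  [ 0.795 -0.145]
side0 1642.0 (311, 136, 42, 46) [331.5 158.5] [[347, 139], [351, 174], [338, 181], [314, 176], [313, 142], [324, 136]] [ 0.584 -0.347]
```

View pics/s1.png

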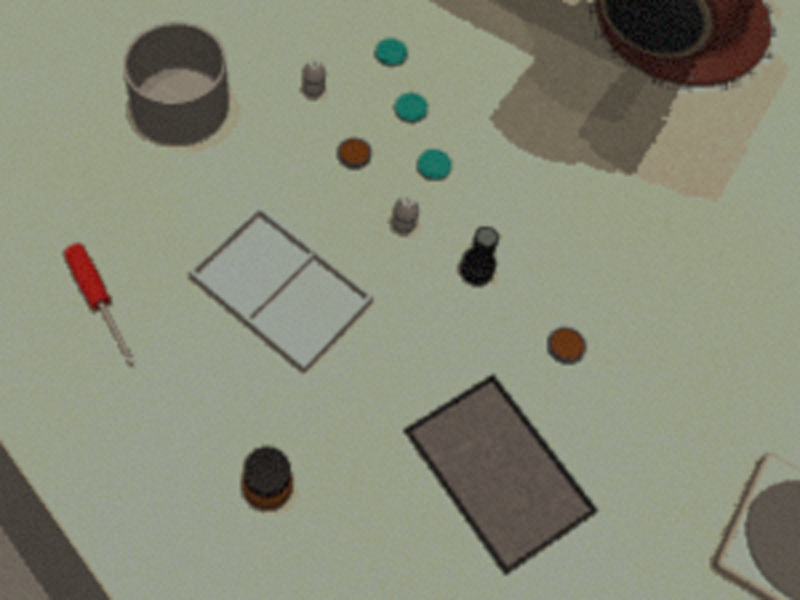

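View pics/s2.png

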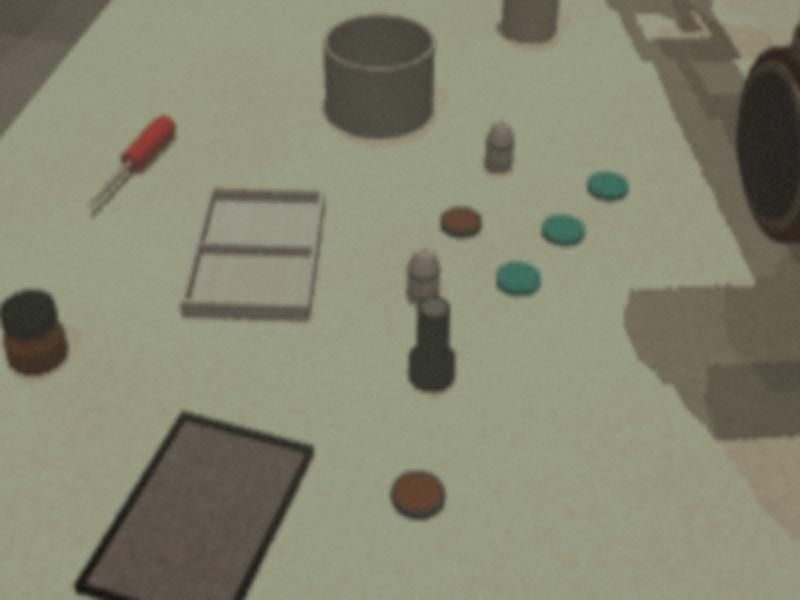

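```bash
python3 - <<'E'
from h import *
S=load('scene0');D=load('side0')
cs=lambda x,y:(210+x*.375,125+y*.375); cd=lambda x,y:(190+x*.375,130+y*.375)
def two(a,b):
    P=[]
    for d in (S,D):
        R,t,_=cam(d);K=np.array([[d['fx'],0,d['cx']],[0,d['fy'],d['cy']],[0,0,1]]);P.append(K@np.c_[R,t])
    X=cv2.triangulatePoints(P[0],P[1],np.array(a,float).reshape(2,1),np.array(b,float).reshape(2,1));return (X[:3]/X[3]).ravel().round(4)
print('objA',ray(S,327.0,155.7,.026).round(4),ray(D,377,185.5,.026).round(4),two((327,155.7),(377,185.5)))
print('objB',ray(S,361.2,206.5,.026).round(4),ray(D,*cd(424,276),.026).round(4),two((361.2,206.5),cd(424,276)))
print('eyeT',ray(S,*cs(486,237),.075).round(4),ray(D,*cd(434,306),.075).round(4),two(cs(486,237),cd(434,306)))
print('can rim',two(cs(176,64),cd(379,43)),ray(S,*cs(176,64),.085),ray(D,*cd(379,43),.085))
for nm,d,c,z,pts in [('rack',S,cs,.018,[(260,212),(372,298),(304,371),(190,275)]),('rackD',D,cd,.018,[(214,190),(325,193),(310,310),(183,307)]),
  ('tray',S,None,.01,[[394,265],[433,315],[400,340],[361,287]]),('trayD',D,None,.01,[[258,285],[307,298],[274,367],[218,349]])]:
    P=np.array([ray(d,*(c(*p) if c else p),z)[:2] for p in pts])
    L=np.linalg.norm(np.roll(P,-1,0)-P,axis=1)
    e=np.roll(P,-1,0)-P; i=np.argsort(L)[2:]
    print(nm,P.mean(0).round(4),L.round(3),[round(np.degrees(np.arctan2(*(v[::-1]*np.sign(v[1]))))-90,1) for v in e[i]])
E
```

```text
objA [ 0.4376 -0.1959  0.026 ] [ 0.4314 -0.1968  0.026 ] [ 0.4331 -0.2002  0.0216]
objB [0.4782 0.0075 0.026 ] [0.4719 0.0057 0.026 ] [0.4739 0.004  0.022 ]
eyeT [0.451  0.0967 0.075 ] [0.4504 0.0939 0.075 ] [0.4507 0.0963 0.0763]
can rim [ 0.5684 -0.2783  0.0827] [ 0.56996539 -0.27606851  0.085     ] [ 0.567291   -0.27525942  0.085     ]
rack [ 0.6321 -0.0129] [0.158 0.109 0.161 0.107] [np.float64(9.6), np.float64(8.7)]
rackD [ 0.6251 -0.0135] [0.106 0.162 0.107 0.164] [np.float64(8.9), np.float64(8.5)]
tray [0.5895 0.2682] [0.16  0.109 0.161 0.112] [np.float64(-6.7), np.float64(-5.9)]
trayD [0.5877 0.2686] [0.108 0.16  0.109 0.16 ] [np.float64(-7.4), np.float64(-6.8)]
```

Measurements agree between the two views and with the given sizes: rack 0.108×0.161 m, tray 0.109×0.160 m, eyepiece top at z 0.076 and canister rim at z 0.083. Positions:

| Item | Position (x, y) |
|---|---|
| Objective A | (.434, -.199) |
| Objective B | (.475, .005) |
| Filter 1 | (.441, .217) |
| Filter 2 | (.456, -.1015) |
| Eyepiece | (.4505, .0955) |
| Canister | (.568, -.277) |
| Rack | (.628, -.013), yaw 9° |
| Tray | (.5885, .2685), yaw -6.7° |

I'll go to objective A first.

{"name": "step_arm", "arguments": {
  "targets": [
    {"travel": [0.317,0.627,0],"angular": [0,0,0.745],"gripper": 1},
    {"travel": [0.317,0.627,0],"angular": [0,0,0.745],"gripper": 1},
    {"travel": [0.317,0.627,0],"angular": [0,0,0.745],"gripper": 1},
    {"travel": [0.317,0.627,0],"angular": [0,0,0.745],"gripper": 1},
    {"travel": [0.317,0.627,0],"angular": [0,0,0.745],"gripper": 1},
    {"travel": [0.317,0.627,0],"angular": [0,0,0.745],"gripper": 1},
    {"travel": [0.317,0.627,0],"angular": [0,0,0.745],"gripper": 1},
    {"travel": [0.317,0.627,0],"angular": [0,0,0.745],"gripper": 1},
    {"travel": [0.317,0.627,0],"angular": [0,0,0.745],"gripper": 1},
    {"travel": [0.317,0.627,0],"angular": [0,0,0.745],"gripper": 1}
  ],
  "squeeze": 40
}}

```text
t: 1.15
tool_pos: [0.4353, -0.1966, 0.2311]
tool_rot: [-2.763, -1.494, -0.0]
contact_force: [0.0, -0.6, -0.2]
opening: 0.0852
grip_force: 0.0
```

{"name": "step_arm", "arguments": {
  "targets": [
    {"travel": [0,0,-0.1],"angular": [0,0,0.744],"gripper": 1},
    {"travel": [0,0,-0.1],"angular": [0,0,0.744],"gripper": 1},
    {"travel": [0,0,-0.1],"angular": [0,0,0.744],"gripper": 1},
    {"travel": [0,0,-0.1],"angular": [0,0,0.744],"gripper": 1},
    {"travel": [0,0,-0.1],"angular": [0,0,0.744],"gripper": 1},
    {"travel": [0,0,-0.1],"angular": [0,0,0.744],"gripper": 1},
    {"travel": [0,0,-0.1],"angular": [0,0,0.744],"gripper": 1}
  ]
}}

```text
t: 1.85
tool_pos: [0.4345, -0.1995, 0.1714]
tool_rot: [2.224, 2.219, -0.0]
contact_force: [0.2, -0.2, 0.0]
opening: 0.0856
grip_force: 0.0
```

```bash
cat >> h.py <<'E'
from scipy.spatial.transform import Rotation as Ro
def st(goal=None):
    o=ctrl.get_obs(); M=Ro.from_rotvec(o['tool_rot']).as_matrix()
    print('t',round(o['t'],2),'pos',o['tool_pos'].round(4),'z',M[:,2].round(3),'yaw',round(float(np.degrees(np.arctan2(M[1,0],M[0,0]))),1),'open',round(o['opening'],4),'grip',round(float(o['grip_force']),1),'F',o['contact_force'].round(1))
    if goal is not None: print('travel',((np.array(goal)-o['tool_pos'])/.6).round(4))
E
python3 - <<'E'
from h import *
st([.434,-.199,.007]); d=shot('wrist','w1')
print(proj(d,[.434,-.199,.052]),proj(d,[.434,-.199,0]))
E
```

```text
t 1.85 pos [ 0.4345 -0.1995  0.1714] z [ 0. -0. -1.] yaw 89.9 open 0.0856 grip 0.0 F [ 0.2 -0.2  0. ]
travel [-0.0008  0.0009 -0.274 ]
[313.6015076  191.08360258] [313.8102547  174.18429647]
```

View pics/w1.png

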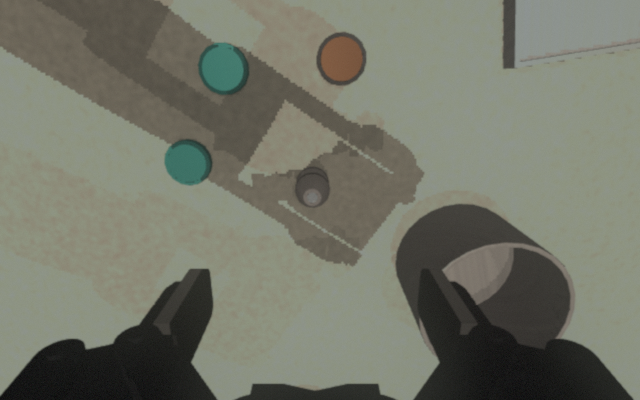

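The wrist view shows objective A's nose at (313,198), about 6 px below the prediction, filter 2 at (342,58), and the canister rim to the right. I'll cast rays to cross-check.

```bash
python3 - <<'E'
from h import *
d=load('w1'); im=d['img']
print('nose',ray(d,313,198,.052).round(4),'foot',ray(d,312,179,.006).round(4))
hsv=cv2.cvtColor(im,cv2.COLOR_RGB2HSV)
for nm,lo,hi in [('amber',(5,90,80),(22,255,255)),('turq',(75,90,60),(95,255,255))]:
    c,_=cv2.findContours(cv2.inRange(hsv,lo,hi),cv2.RETR_EXTERNAL,cv2.CHAIN_APPROX_NONE)
    for k in c:
        if cv2.contourArea(k)>300: (u,v),r=cv2.minEnclosingCircle(k); print(nm,round(u),round(v),round(r,1),ray(d,u,v,.008).round(4))
E
```

```text
nose [ 0.4335 -0.2045  0.052 ] foot [ 0.4324 -0.2018  0.006 ]
amber 341 58 22.3 [ 0.4559 -0.103   0.008 ]
turq 187 162 22.9 [ 0.3246 -0.1861  0.008 ]
turq 224 68 25.8 [ 0.3627 -0.1095  0.008 ]
```

{"name": "step_arm", "arguments": {
  "targets": [
    {"travel": [-0.001,-0.004,-0.06],"angular": [0,0,0],"gripper": 1},
    {"travel": [-0.001,-0.004,-0.13],"angular": [0,0,0],"gripper": 1},
    {"travel": [-0.001,-0.004,-0.2],"angular": [0,0,0],"gripper": 1},
    {"travel": [-0.001,-0.004,-0.25],"angular": [0,0,0],"gripper": 1},
    {"travel": [-0.001,-0.004,-0.274],"angular": [0,0,0],"gripper": 1},
    {"travel": [-0.001,-0.004,-0.274],"angular": [0,0,0],"gripper": 0.5},
    {"travel": [-0.001,-0.004,-0.274],"angular": [0,0,0],"gripper": 0.2},
    {"travel": [-0.001,-0.004,-0.274],"angular": [0,0,0],"gripper": 0.2},
    {"travel": [-0.001,-0.004,-0.274],"angular": [0,0,0],"gripper": 0.2},
    {"travel": [-0.001,-0.004,-0.274],"angular": [0,0,0],"gripper": 0.2}
  ],
  "squeeze": 40
}}

```text
t: 2.9
tool_pos: [0.4351, -0.2023, 0.0087]
tool_rot: [2.219, 2.22, 0.0]
contact_force: [-0.7, -0.1, 5.2]
opening: 0.0268
grip_force: 39.9
```

```bash
python3 - <<'E'
from h import *
st([.634,-.0535,.12])
E
```

```text
t 2.9 pos [ 0.4351 -0.2023  0.0087] z [ 0.002 -0.002 -1.   ] yaw 90.0 open 0.0268 grip 39.9 F [-0.7 -0.1  5.2]
travel [0.3315 0.2479 0.1855]
```

{"name": "step_arm", "arguments": {
  "targets": [
    {"travel": [0,0,0.04],"angular": [0,0,0],"gripper": 0.2},
    {"travel": [0,0,0.1],"angular": [0,0,0],"gripper": 0.2},
    {"travel": [0.03,0.02,0.16],"angular": [0,0,0],"gripper": 0.2},
    {"travel": [0.08,0.06,0.18],"angular": [0,0,0],"gripper": 0.2},
    {"travel": [0.14,0.105,0.18],"angular": [0,0,0],"gripper": 0.2},
    {"travel": [0.2,0.15,0.18],"angular": [0,0,0],"gripper": 0.2},
    {"travel": [0.26,0.195,0.18],"angular": [0,0,0],"gripper": 0.2},
    {"travel": [0.31,0.23,0.18],"angular": [0,0,0],"gripper": 0.2},
    {"travel": [0.3315,0.248,0.18],"angular": [0,0,0],"gripper": 0.2},
    {"travel": [0.3315,0.248,0.18],"angular": [0,0,0],"gripper": 0.2}
  ]
}}

```text
t: 3.9
tool_pos: [0.6338, -0.0514, 0.1148]
tool_rot: [-2.218, -2.224, -0.0]
contact_force: [-0.2, -0.9, -1.3]
opening: 0.0266
grip_force: 39.8
```

```bash
python3 - <<'E'
from h import *
st([.634,-.0535,.014]); d=shot('wrist','w2')
E
```

```text
t 3.9 pos [ 0.6338 -0.0514  0.1148] z [-0.  0. -1.] yaw 90.2 open 0.0266 grip 39.8 F [-0.2 -0.9 -1.3]
travel [ 0.0003 -0.0036 -0.168 ]
```

View pics/w2.png

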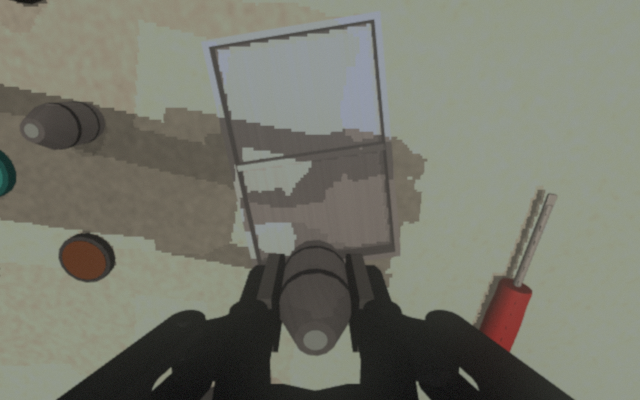

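The objective is held upright. The rack's top corners are at about (207,44), (378,16) and (397,250), and its divider runs from (237,166) to (385,145). I'll check the bay centres from these.

```bash
python3 - <<'E'
from h import *
d=load('w2'); p=[ray(d,u,v,.018)[:2] for u,v in [(207,44),(378,16),(399,250),(237,166),(385,145)]]
for q in p: print(q.round(4))
print('centre by diag',((p[0]+p[2])/2).round(4),'mid divider',((p[3]+p[4])/2).round(4),np.linalg.norm(p[0]-p[1]),np.linalg.norm(p[1]-p[2]),np.degrees(np.arctan2(*(p[1]-p[0])[::-1])))
c=(p[0]+p[2])/2; a=np.radians(9)
for s in (1,-1): print(c+s*.041*np.array([-np.sin(a),np.cos(a)]))
E
```

```text
[0.5683 0.0497]
[0.6718 0.0653]
[ 0.6959 -0.0888]
[ 0.5816 -0.0263]
[ 0.6808 -0.0119]
centre by diag [ 0.6321 -0.0196] mid divider [ 0.6312 -0.0191] 0.10462124447177219 0.15597666677829905 8.569073587805102
[0.62568494 0.02092393]
[ 0.63851256 -0.06006651]
```

{"name": "step_arm", "arguments": {
  "targets": [
    {"travel": [0.004,-0.009,-0.02],"angular": [0,0,0],"gripper": 0.2},
    {"travel": [0.004,-0.009,-0.05],"angular": [0,0,0],"gripper": 0.2},
    {"travel": [0.004,-0.009,-0.08],"angular": [0,0,0],"gripper": 0.2},
    {"travel": [0.004,-0.009,-0.11],"angular": [0,0,0],"gripper": 0.2},
    {"travel": [0.004,-0.009,-0.135],"angular": [0,0,0],"gripper": 0.2},
    {"travel": [0.004,-0.009,-0.155],"angular": [0,0,0],"gripper": 0.2},
    {"travel": [0.004,-0.009,-0.163],"angular": [0,0,0],"gripper": 0.2},
    {"travel": [0.004,-0.009,-0.168],"angular": [0,0,0],"gripper": 0.2},
    {"travel": [0.004,-0.009,-0.169],"angular": [0,0,0],"gripper": 0.2},
    {"travel": [0.004,-0.009,-0.169],"angular": [0,0,0],"gripper": 0.2}
  ]
}}

```text
t: 4.95
tool_pos: [0.636, -0.0581, 0.0143]
tool_rot: [2.22, 2.221, 0.001]
contact_force: [0.1, -0.2, -0.7]
opening: 0.0266
grip_force: 39.9
```

{"name": "step_arm", "arguments": {
  "targets": [
    {"travel": [0,0,-0.0015],"angular": [0,0,0],"gripper": 0.2},
    {"travel": [0,0,-0.0025],"angular": [0,0,0],"gripper": 0.2},
    {"travel": [0,0,-0.0025],"angular": [0,0,0],"gripper": 0.2}
  ]
}}

```text
t: 5.25
tool_pos: [0.6358, -0.058, 0.0127]
tool_rot: [2.22, 2.221, 0.001]
contact_force: [-0.9, 0.5, 0.8]
opening: 0.027
grip_force: 40.1
```

{"name": "step_arm", "arguments": {
  "targets": [
    {"travel": [0,0,-0.0005],"angular": [0,0,0],"gripper": 0.38},
    {"travel": [0,0,-0.0005],"angular": [0,0,0],"gripper": 0.45},
    {"travel": [0,0,-0.0005],"angular": [0,0,0],"gripper": 0.55},
    {"travel": [0,0,0.03],"angular": [0,0,0],"gripper": 0.55},
    {"travel": [0,0,0.08],"angular": [0,0,0],"gripper": 0.6},
    {"travel": [0,0,0.15],"angular": [0,0,0],"gripper": 1},
    {"travel": [-0.05,0.03,0.22],"angular": [0,0,0],"gripper": 1},
    {"travel": [-0.13,0.07,0.25],"angular": [0,0,0],"gripper": 1},
    {"travel": [-0.2,0.08,0.25],"angular": [0,0,0],"gripper": 1},
    {"travel": [-0.26,0.09,0.25],"angular": [0,0,0],"gripper": 1}
  ]
}}

```text
t: 6.25
tool_pos: [0.4783, -0.0034, 0.1648]
tool_rot: [2.218, 2.221, 0.004]
contact_force: [0.4, 0.4, -0.1]
opening: 0.0852
grip_force: 0.0
```

```bash
python3 - <<'E'
from h import *
st([.475,.004,.007]); d=shot('wrist','w3')
E
```

```text
t 6.25 pos [ 0.4783 -0.0034  0.1648] z [ 0.004 -0.001 -1.   ] yaw 90.1 open 0.0852 grip 0.0 F [ 0.4  0.4 -0.1]
travel [-0.0056  0.0123 -0.2629]
```

View pics/w3.png

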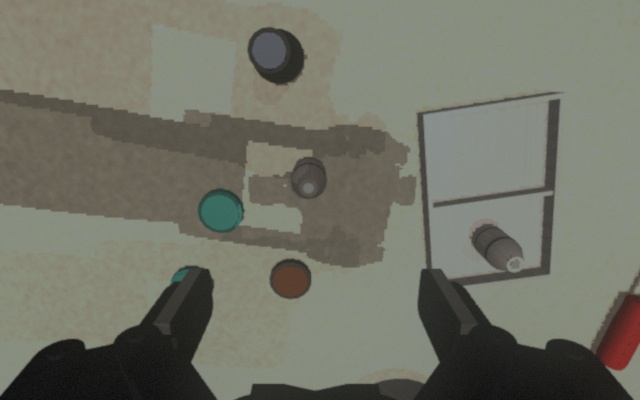

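Objective A stands in the lower bay with its foot near (486,235). Objective B's nose is at (308,188) and its foot near (309,170).

```bash
python3 - <<'E'
from h import *
d=load('w3')
print('nose',ray(d,308,188,.052).round(4),'foot',ray(d,309,170,.006).round(4),'A foot',ray(d,486,237,.01).round(4),'A nose',ray(d,514,264,.056).round(4))
print('eye top',ray(d,269,48,.075).round(4),'filt',ray(d,291,279,.008).round(4))
print('bay- corners',[ray(d,u,v,.018)[:2].round(4) for u,v in [(430,206),(552,190),(549,272),(432,286)]])
E
```

```text
nose [0.4742 0.0015 0.052 ] foot [0.4744 0.004  0.006 ] A foot [ 0.6334 -0.0569  0.01  ] A nose [ 0.6347 -0.0592  0.056 ]
eye top [0.4519 0.0949 0.075 ] filt [ 0.457  -0.1007  0.008 ]
bay- corners [array([ 0.5772, -0.0245]), array([ 0.6782, -0.0104]), array([ 0.6916, -0.088 ]), array([ 0.5869, -0.1023])]
```

{"name": "step_arm", "arguments": {
  "targets": [
    {"travel": [-0.006,0.011,-0.05],"angular": [0,0,0],"gripper": 1},
    {"travel": [-0.006,0.011,-0.12],"angular": [0,0,0],"gripper": 1},
    {"travel": [-0.006,0.011,-0.19],"angular": [0,0,0],"gripper": 1},
    {"travel": [-0.006,0.011,-0.24],"angular": [0,0,0],"gripper": 1},
    {"travel": [-0.006,0.011,-0.262],"angular": [0,0,0],"gripper": 1},
    {"travel": [-0.006,0.011,-0.262],"angular": [0,0,0],"gripper": 0.5},
    {"travel": [-0.006,0.011,-0.262],"angular": [0,0,0],"gripper": 0.2},
    {"travel": [-0.006,0.011,-0.262],"angular": [0,0,0],"gripper": 0.2},
    {"travel": [-0.006,0.011,-0.262],"angular": [0,0,0],"gripper": 0.2},
    {"travel": [-0.006,0.011,-0.262],"angular": [0,0,0],"gripper": 0.2}
  ],
  "squeeze": 40
}}

```text
t: 7.3
tool_pos: [0.4773, 0.0023, 0.0069]
tool_rot: [2.219, 2.22, 0.003]
contact_force: [-0.6, 0.3, 6.3]
opening: 0.0265
grip_force: 39.3
```

```bash
python3 - <<'E'
from h import *
st([.6236,.0245,.013])
E
```

```text
t 7.3 pos [0.4773 0.0023 0.0069] z [ 0.003 -0.001 -1.   ] yaw 90.0 open 0.0265 grip 39.3 F [-0.6  0.3  6.3]
travel [0.2439 0.0369 0.0102]
```

{"name": "step_arm", "arguments": {
  "targets": [
    {"travel": [0,0,0.04],"angular": [0,0,0],"gripper": 0.2},
    {"travel": [0,0,0.09],"angular": [0,0,0],"gripper": 0.2},
    {"travel": [0.04,0.005,0.12],"angular": [0,0,0],"gripper": 0.2},
    {"travel": [0.1,0.014,0.13],"angular": [0,0,0],"gripper": 0.2},
    {"travel": [0.16,0.023,0.13],"angular": [0,0,0],"gripper": 0.2},
    {"travel": [0.21,0.032,0.13],"angular": [0,0,0],"gripper": 0.2},
    {"travel": [0.244,0.037,0.13],"angular": [0,0,0],"gripper": 0.2},
    {"travel": [0.244,0.037,0.11],"angular": [0,0,0],"gripper": 0.2},
    {"travel": [0.244,0.037,0.08],"angular": [0,0,0],"gripper": 0.2},
    {"travel": [0.244,0.037,0.05],"angular": [0,0,0],"gripper": 0.2}
  ]
}}

```text
t: 8.3
tool_pos: [0.6211, 0.0248, 0.0337]
tool_rot: [-2.22, -2.222, 0.001]
contact_force: [0.4, -0.1, -1.8]
opening: 0.0268
grip_force: 39.8
```

{"name": "step_arm", "arguments": {
  "targets": [
    {"travel": [0,0,-0.015],"angular": [0,0,0],"gripper": 0.2},
    {"travel": [0,0,-0.028],"angular": [0,0,0],"gripper": 0.2},
    {"travel": [0,0,-0.034],"angular": [0,0,0],"gripper": 0.2},
    {"travel": [0,0,-0.038],"angular": [0,0,0],"gripper": 0.2},
    {"travel": [0,0,-0.038],"angular": [0,0,0],"gripper": 0.2}
  ]
}}

```text
t: 8.8
tool_pos: [0.6223, 0.0248, 0.0123]
tool_rot: [2.221, 2.222, 0.001]
contact_force: [-0.6, 0.8, -0.7]
opening: 0.0271
grip_force: 39.8
```

{"name": "step_arm", "arguments": {
  "targets": [
    {"travel": [0,0,-0.002],"angular": [0,0,0],"gripper": 0.2},
    {"travel": [0,0,-0.003],"angular": [0,0,0],"gripper": 0.2},
    {"travel": [0,0,-0.003],"angular": [0,0,0],"gripper": 0.2}
  ]
}}

```text
t: 9.1
tool_pos: [0.6226, 0.0248, 0.011]
tool_rot: [2.22, 2.221, 0.001]
contact_force: [0.4, 0.1, 2.0]
opening: 0.0272
grip_force: 40.0
```

{"name": "step_arm", "arguments": {
  "targets": [
    {"travel": [0,0,0],"angular": [0,0,0],"gripper": 0.38},
    {"travel": [0,0,0],"angular": [0,0,0],"gripper": 0.45},
    {"travel": [0,0,0],"angular": [0,0,0],"gripper": 0.55},
    {"travel": [0,0,0.03],"angular": [0,0,0],"gripper": 0.55},
    {"travel": [0,0,0.08],"angular": [0,0,0],"gripper": 0.6},
    {"travel": [0,0,0.15],"angular": [0,0,0],"gripper": 1},
    {"travel": [-0.05,-0.03,0.22],"angular": [0,0,0],"gripper": 1},
    {"travel": [-0.12,-0.1,0.23],"angular": [0,0,0],"gripper": 1},
    {"travel": [-0.2,-0.16,0.23],"angular": [0,0,0],"gripper": 1},
    {"travel": [-0.277,-0.211,0.23],"angular": [0,0,0],"gripper": 1}
  ]
}}

```text
t: 10.1
tool_pos: [0.4786, -0.0869, 0.1505]
tool_rot: [2.217, 2.22, 0.002]
contact_force: [-0.4, -1.3, 0.0]
opening: 0.0854
grip_force: 0.0
```

{"name": "step_arm", "arguments": {
  "targets": [
    {"travel": [0,0,0],"angular": [0,0,0],"gripper": 1},
    {"travel": [0,0,0],"angular": [0,0,0],"gripper": 1}
  ]
}}

```text
t: 10.3
tool_pos: [0.4788, -0.0863, 0.1493]
tool_rot: [2.222, 2.218, 0.002]
contact_force: [0.2, 0.5, -0.2]
opening: 0.0854
grip_force: 0.0
```

```bash
python3 - <<'E'
from h import *
st([.4565,-.102,.001]); d=shot('wrist','w4')
hsv=cv2.cvtColor(d['img'],cv2.COLOR_RGB2HSV)
c,_=cv2.findContours(cv2.inRange(hsv,(5,90,60),(22,255,255)),cv2.RETR_EXTERNAL,cv2.CHAIN_APPROX_NONE)
for k in c:
    if cv2.contourArea(k)>300: (u,v),r=cv2.minEnclosingCircle(k); print(round(u),round(v),round(r,1),ray(d,u,v,.008).round(4))
E
```

```text
t 10.3 pos [ 0.4788 -0.0863  0.1493] z [ 0.002 -0.    -1.   ] yaw 89.9 open 0.0854 grip 0.0 F [ 0.2  0.5 -0.2]
travel [-0.0372 -0.0262 -0.2472]
286 203 20.0 [ 0.4561 -0.1025  0.008 ]
```

View pics/w4.png

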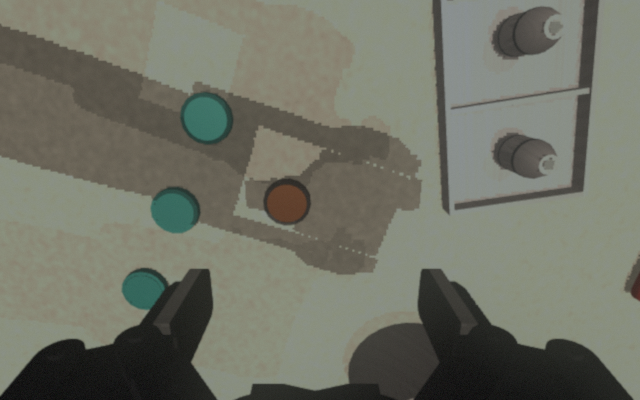

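Both objectives stand upright, one per bay, at about (520,33) and (525,155). Filter 2 is at (286,203), i.e. (.456,-.1025).

{"name": "step_arm", "arguments": {
  "targets": [
    {"travel": [-0.038,-0.027,-0.03],"angular": [0,0,0],"gripper": 1},
    {"travel": [-0.038,-0.027,-0.08],"angular": [0,0,0],"gripper": 1},
    {"travel": [-0.038,-0.027,-0.14],"angular": [0,0,0],"gripper": 0.8},
    {"travel": [-0.038,-0.027,-0.2],"angular": [0,0,0],"gripper": 0.7},
    {"travel": [-0.038,-0.027,-0.225],"angular": [0,0,0],"gripper": 0.7},
    {"travel": [-0.038,-0.027,-0.237],"angular": [0,0,0],"gripper": 0.7},
    {"travel": [-0.038,-0.027,-0.237],"angular": [0,0,0],"gripper": 0.7},
    {"travel": [-0.038,-0.027,-0.237],"angular": [0,0,0],"gripper": 0.7}
  ]
}}

```text
t: 11.15
tool_pos: [0.4578, -0.102, 0.0071]
tool_rot: [2.219, 2.221, 0.001]
contact_force: [0.8, -0.6, 0.5]
opening: 0.0598
grip_force: 0.0
```

```bash
python3 - <<'E'
from h import *
st([.456,-.1025,.0015]); st()
E
```

```text
t 11.15 pos [ 0.4578 -0.102   0.0071] z [ 0.002 -0.001 -1.   ] yaw 90.1 open 0.0598 grip 0.0 F [ 0.8 -0.6  0.5]
travel [-0.003  -0.0008 -0.0093]
t 11.15 pos [ 0.4578 -0.102   0.0071] z [ 0.002 -0.001 -1.   ] yaw 90.1 open 0.0598 grip 0.0 F [ 0.8 -0.6  0.5]
```

{"name": "step_arm", "arguments": {
  "targets": [
    {"travel": [-0.002,0,-0.005],"angular": [0,0,0],"gripper": 0.7},
    {"travel": [-0.002,0,-0.0095],"angular": [0,0,0],"gripper": 0.65},
    {"travel": [-0.002,0,-0.0095],"angular": [0,0,0],"gripper": 0.35},
    {"travel": [-0.002,0,-0.0095],"angular": [0,0,0],"gripper": 0.35},
    {"travel": [-0.002,0,-0.0095],"angular": [0,0,0],"gripper": 0.35},
    {"travel": [-0.002,0,-0.0095],"angular": [0,0,0],"gripper": 0.35}
  ],
  "squeeze": 35
}}

```text
t: 11.75
tool_pos: [0.4554, -0.1021, 0.0006]
tool_rot: [2.221, 2.221, 0.0]
contact_force: [-1.2, 0.3, 3.3]
opening: 0.0381
grip_force: 35.2
```

Grip reads 38.1 mm, which fits a 40 mm rim (the 28 mm barrel read 26.8). Lifting and carrying it to the tray.

{"name": "step_arm", "arguments": {
  "targets": [
    {"travel": [0,0,0.02],"angular": [0,0,0],"gripper": 0.35},
    {"travel": [0,0,0.06],"angular": [0,0,0],"gripper": 0.35},
    {"travel": [0,0,0.11],"angular": [0,0,0],"gripper": 0.35},
    {"travel": [0,0.01,0.16],"angular": [0,0,0],"gripper": 0.35},
    {"travel": [0.015,0.05,0.19],"angular": [0,0,0],"gripper": 0.35},
    {"travel": [0.04,0.11,0.2],"angular": [0,0,0],"gripper": 0.35},
    {"travel": [0.065,0.17,0.2],"angular": [0,0,0],"gripper": 0.35},
    {"travel": [0.09,0.23,0.2],"angular": [0,0,0],"gripper": 0.35},
    {"travel": [0.115,0.29,0.2],"angular": [0,0,0],"gripper": 0.35},
    {"travel": [0.14,0.35,0.2],"angular": [0,0,0],"gripper": 0.35}
  ]
}}

```text
t: 12.75
tool_pos: [0.5393, 0.1097, 0.1206]
tool_rot: [2.22, 2.222, 0.0]
contact_force: [0.5, -0.0, 0.6]
opening: 0.0378
grip_force: 35.2
```

{"name": "step_arm", "arguments": {
  "targets": [
    {"travel": [0.025,0.06,0],"angular": [0,0,0],"gripper": 0.35},
    {"travel": [0.045,0.11,0],"angular": [0,0,0],"gripper": 0.35},
    {"travel": [0.06,0.15,0],"angular": [0,0,0],"gripper": 0.35},
    {"travel": [0.07,0.17,0],"angular": [0,0,0],"gripper": 0.35},
    {"travel": [0.07,0.17,0],"angular": [0,0,0],"gripper": 0.35}
  ]
}}

```text
t: 13.25
tool_pos: [0.5813, 0.2111, 0.1203]
tool_rot: [2.219, 2.224, 0.0]
contact_force: [-0.9, -0.7, 0.4]
opening: 0.0378
grip_force: 35.2
```

```bash
python3 - <<'E'
from h import *
st([.584,.232,.0065]); d=shot('wrist','w5')
E
```

```text
t 13.25 pos [0.5813 0.2111 0.1203] z [ 0. -0. -1.] yaw 90.1 open 0.0378 grip 35.2 F [-0.9 -0.7  0.4]
travel [ 0.0045  0.0349 -0.1897]
```

View pics/w5.png

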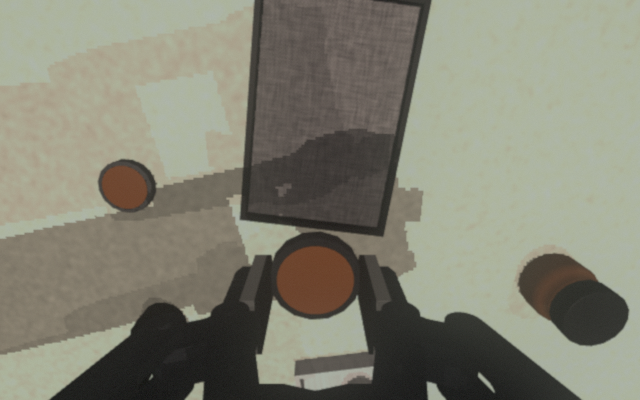

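The filter is held level. The tray's near rim corners are at (241,219) and (383,235), with the far end out of view.

```bash
python3 - <<'E'
from h import *
d=load('w5')
a,b,f,g=[ray(d,u,v,.01)[:2] for u,v in [(241,219),(383,235),(430,0),(257,0)]]
w=(b-a); print(a.round(4),b.round(4),np.linalg.norm(w),np.degrees(np.arctan2(w[1],w[0]))); ax=w/np.linalg.norm(w); y=np.array([-ax[1],ax[0]])
m=(a+b)/2
for s in (45,119): print(s,(m+y*s/1000).round(4))
print('filter1',ray(d,127,185,.008).round(4))
E
```

```text
[0.5264 0.1923] [0.6338 0.1794] 0.10812303739284958 -6.859828170455662
45 [0.5855 0.2306]
119 [0.5943 0.304 ]
filter1 [0.4441 0.2182 0.008 ]
```

{"name": "step_arm", "arguments": {
  "targets": [
    {"travel": [0.003,0.02,0],"angular": [0,0,0],"gripper": 0.35},
    {"travel": [0.005,0.033,-0.02],"angular": [0,0,0],"gripper": 0.35},
    {"travel": [0.005,0.033,-0.06],"angular": [0,0,0],"gripper": 0.35},
    {"travel": [0.005,0.033,-0.1],"angular": [0,0,0],"gripper": 0.35},
    {"travel": [0.005,0.033,-0.14],"angular": [0,0,0],"gripper": 0.35},
    {"travel": [0.005,0.033,-0.17],"angular": [0,0,0],"gripper": 0.35},
    {"travel": [0.005,0.033,-0.183],"angular": [0,0,0],"gripper": 0.35},
    {"travel": [0.005,0.033,-0.189],"angular": [0,0,0],"gripper": 0.35},
    {"travel": [0.005,0.033,-0.189],"angular": [0,0,0],"gripper": 0.35},
    {"travel": [0.005,0.033,-0.189],"angular": [0,0,0],"gripper": 0.35}
  ]
}}

```text
t: 14.3
tool_pos: [0.5851, 0.2301, 0.008]
tool_rot: [2.22, 2.221, 0.003]
contact_force: [-1.1, -0.0, -1.0]
opening: 0.0375
grip_force: 35.2
```

{"name": "step_arm", "arguments": {
  "targets": [
    {"travel": [0,0,-0.003],"angular": [0,0,0],"gripper": 0.35},
    {"travel": [0,0,-0.005],"angular": [0,0,0],"gripper": 0.35},
    {"travel": [0,0,-0.006],"angular": [0,0,0],"gripper": 0.35},
    {"travel": [0,0,-0.006],"angular": [0,0,0],"gripper": 0.35}
  ]
}}

```text
t: 14.7
tool_pos: [0.5847, 0.2301, 0.0046]
tool_rot: [2.22, 2.222, 0.002]
contact_force: [-2.2, -1.5, 5.5]
opening: 0.038
grip_force: 35.8
```

{"name": "step_arm", "arguments": {
  "targets": [
    {"travel": [0,0,0.001],"angular": [0,0,0],"gripper": 0.52},
    {"travel": [0,0,0.001],"angular": [0,0,0],"gripper": 0.6},
    {"travel": [0,0,0.001],"angular": [0,0,0],"gripper": 0.62},
    {"travel": [0,0,0.03],"angular": [0,0,0],"gripper": 0.62},
    {"travel": [0,0,0.1],"angular": [0,0,0],"gripper": 0.8},
    {"travel": [-0.05,0,0.17],"angular": [0,0,0],"gripper": 0.8},
    {"travel": [-0.12,-0.01,0.19],"angular": [0,0,0],"gripper": 0.8},
    {"travel": [-0.19,-0.02,0.19],"angular": [0,0,0],"gripper": 0.8},
    {"travel": [-0.236,-0.02,0.19],"angular": [0,0,0],"gripper": 0.8},
    {"travel": [-0.236,-0.02,0.19],"angular": [0,0,0],"gripper": 0.8}
  ]
}}

```text
t: 15.7
tool_pos: [0.4397, 0.2179, 0.1176]
tool_rot: [-2.219, -2.223, 0.0]
contact_force: [0.2, 0.5, -0.1]
opening: 0.0682
grip_force: 0.0
```

```bash
python3 - <<'E'
from h import *
st([.443,.218,.0095]); d=shot('wrist','w6')
hsv=cv2.cvtColor(d['img'],cv2.COLOR_RGB2HSV)
c,_=cv2.findContours(cv2.inRange(hsv,(5,90,60),(22,255,255)),cv2.RETR_EXTERNAL,cv2.CHAIN_APPROX_NONE)
for k in c:
    if cv2.contourArea(k)>300: (u,v),r=cv2.minEnclosingCircle(k); print(round(u),round(v),round(r,1),ray(d,u,v,.008).round(4),ray(d,u,v,.012).round(4))
E
```

```text
t 15.7 pos [0.4397 0.2179 0.1176] z [-0.  0. -1.] yaw 90.1 open 0.0682 grip 0.0 F [ 0.2  0.5 -0.1]
travel [ 5.500e-03  1.000e-04 -1.801e-01]
317 197 22.6 [0.4414 0.2169 0.008 ] [0.4414 0.2182 0.012 ]
518 182 24.9 [0.5866 0.2289 0.008 ] [0.5842 0.23   0.012 ]
```

View pics/w6.png

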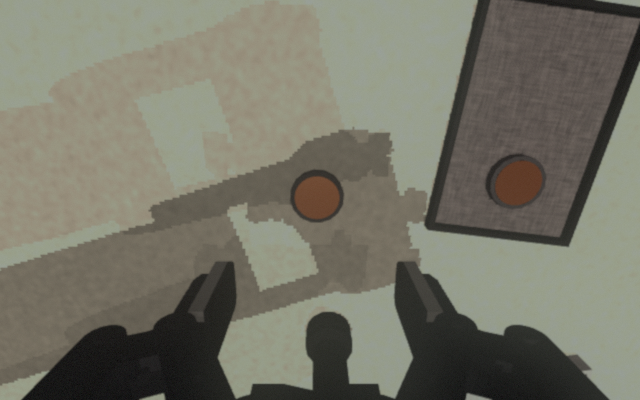

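The first filter lies flat in the tray at (518,182). The second is at (317,197), i.e. (.4414,.217), almost straight below.

{"name": "step_arm", "arguments": {
  "targets": [
    {"travel": [0.002,-0.001,-0.05],"angular": [0,0,0],"gripper": 0.75},
    {"travel": [0.002,-0.001,-0.11],"angular": [0,0,0],"gripper": 0.7},
    {"travel": [0.002,-0.001,-0.155],"angular": [0,0,0],"gripper": 0.7},
    {"travel": [0.002,-0.001,-0.175],"angular": [0,0,0],"gripper": 0.7},
    {"travel": [0.002,-0.001,-0.185],"angular": [0,0,0],"gripper": 0.7},
    {"travel": [0.002,-0.001,-0.185],"angular": [0,0,0],"gripper": 0.7},
    {"travel": [0.002,-0.001,-0.185],"angular": [0,0,0],"gripper": 0.7}
  ]
}}

```text
t: 16.45
tool_pos: [0.4452, 0.2177, 0.0076]
tool_rot: [2.22, 2.221, 0.004]
contact_force: [0.4, -0.0, -0.2]
opening: 0.06
grip_force: 0.0
```

{"name": "step_arm", "arguments": {
  "targets": [
    {"travel": [-0.006,-0.001,-0.005],"angular": [0,0,0],"gripper": 0.7},
    {"travel": [-0.006,-0.001,-0.011],"angular": [0,0,0],"gripper": 0.65},
    {"travel": [-0.006,-0.001,-0.011],"angular": [0,0,0],"gripper": 0.35},
    {"travel": [-0.006,-0.001,-0.011],"angular": [0,0,0],"gripper": 0.35},
    {"travel": [-0.006,-0.001,-0.011],"angular": [0,0,0],"gripper": 0.35},
    {"travel": [-0.006,-0.001,-0.011],"angular": [0,0,0],"gripper": 0.35}
  ]
}}

```text
t: 17.05
tool_pos: [0.4402, 0.2168, -0.0002]
tool_rot: [2.221, 2.222, 0.001]
contact_force: [0.1, 0.8, 1.3]
opening: 0.0377
grip_force: 35.3
```

```bash
python3 - <<'E'
from h import *
st([.5943,.304,.007])
E
```

```text
t 17.05 pos [ 4.402e-01  2.168e-01 -2.000e-04] z [ 0.  0. -1.] yaw 90.0 open 0.0377 grip 35.3 F [0.1 0.8 1.3]
travel [0.2568 0.1453 0.0121]
```

{"name": "step_arm", "arguments": {
  "targets": [
    {"travel": [0,0,0.02],"angular": [0,0,0],"gripper": 0.35},
    {"travel": [0,0,0.06],"angular": [0,0,0],"gripper": 0.35},
    {"travel": [0.02,0.012,0.1],"angular": [0,0,0],"gripper": 0.35},
    {"travel": [0.06,0.035,0.12],"angular": [0,0,0],"gripper": 0.35},
    {"travel": [0.11,0.063,0.12],"angular": [0,0,0],"gripper": 0.35},
    {"travel": [0.16,0.091,0.12],"angular": [0,0,0],"gripper": 0.35},
    {"travel": [0.21,0.12,0.12],"angular": [0,0,0],"gripper": 0.35},
    {"travel": [0.24,0.137,0.12],"angular": [0,0,0],"gripper": 0.35},
    {"travel": [0.257,0.145,0.11],"angular": [0,0,0],"gripper": 0.35},
    {"travel": [0.257,0.145,0.08],"angular": [0,0,0],"gripper": 0.35}
  ]
}}

```text
t: 18.05
tool_pos: [0.5973, 0.305, 0.0501]
tool_rot: [2.219, 2.22, 0.009]
contact_force: [0.3, 0.4, -1.2]
opening: 0.0379
grip_force: 35.3
```

{"name": "step_arm", "arguments": {
  "targets": [
    {"travel": [0,0,0],"angular": [0,0,0],"gripper": 0.35}
  ]
}}

```text
t: 18.15
tool_pos: [0.5915, 0.3026, 0.0438]
tool_rot: [-2.219, -2.22, 0.01]
contact_force: [-0.4, -0.8, -1.4]
opening: 0.0376
grip_force: 35.3
```

```bash
python3 - <<'E'
from h import *
st([.5943,.304,.007])
E
```

```text
t 18.15 pos [0.5915 0.3026 0.0438] z [-0.006 -0.002 -1.   ] yaw 90.0 open 0.0376 grip 35.3 F [-0.4 -0.8 -1.4]
travel [ 0.0047  0.0023 -0.0614]
```

{"name": "step_arm", "arguments": {
  "targets": [
    {"travel": [0,0,-0.02],"angular": [0,0,0],"gripper": 0.35},
    {"travel": [0,0,-0.045],"angular": [0,0,0],"gripper": 0.35},
    {"travel": [0,0,-0.058],"angular": [0,0,0],"gripper": 0.35},
    {"travel": [0,0,-0.066],"angular": [0,0,0],"gripper": 0.35},
    {"travel": [0,0,-0.069],"angular": [0,0,0],"gripper": 0.35},
    {"travel": [0,0,-0.069],"angular": [0,0,0],"gripper": 0.35}
  ]
}}

```text
t: 18.75
tool_pos: [0.5942, 0.3037, 0.006]
tool_rot: [-2.221, -2.222, 0.0]
contact_force: [-0.6, 0.6, 0.4]
opening: 0.0381
grip_force: 35.3
```

{"name": "step_arm", "arguments": {
  "targets": [
    {"travel": [0,0,-0.002],"angular": [0,0,0],"gripper": 0.35},
    {"travel": [0,0,-0.0045],"angular": [0,0,0],"gripper": 0.35},
    {"travel": [0,0,-0.0045],"angular": [0,0,0],"gripper": 0.35}
  ]
}}

```text
t: 19.05
tool_pos: [0.5946, 0.3039, 0.0038]
tool_rot: [2.221, 2.222, 0.001]
contact_force: [0.3, -0.3, -0.2]
opening: 0.0381
grip_force: 35.3
```

{"name": "step_arm", "arguments": {
  "targets": [
    {"travel": [0,0,-0.001],"angular": [0,0,0],"gripper": 0.35},
    {"travel": [0,0,-0.0025],"angular": [0,0,0],"gripper": 0.35},
    {"travel": [0,0,-0.0025],"angular": [0,0,0],"gripper": 0.35}
  ]
}}

```text
t: 19.35
tool_pos: [0.5947, 0.3039, 0.0037]
tool_rot: [2.221, 2.222, 0.0]
contact_force: [-4.1, -2.2, 7.0]
opening: 0.038
grip_force: 36.1
```

{"name": "step_arm", "arguments": {
  "targets": [
    {"travel": [0,0,0.001],"angular": [0,0,0],"gripper": 0.52},
    {"travel": [0,0,0.001],"angular": [0,0,0],"gripper": 0.6},
    {"travel": [0,0,0.001],"angular": [0,0,0],"gripper": 0.62},
    {"travel": [0,0,0.03],"angular": [0,0,0],"gripper": 0.62},
    {"travel": [0,0,0.1],"angular": [0,0,0],"gripper": 0.8},
    {"travel": [-0.03,-0.04,0.18],"angular": [0,0,0],"gripper": 0.8},
    {"travel": [-0.08,-0.1,0.24],"angular": [0,0,0],"gripper": 0.8},
    {"travel": [-0.13,-0.17,0.26],"angular": [0,0,0],"gripper": 0.8},
    {"travel": [-0.18,-0.24,0.26],"angular": [0,0,0],"gripper": 0.8},
    {"travel": [-0.22,-0.31,0.26],"angular": [0,0,0],"gripper": 0.8}
  ]
}}

```text
t: 20.35
tool_pos: [0.4703, 0.1307, 0.1602]
tool_rot: [2.218, 2.222, 0.005]
contact_force: [0.2, -0.6, 0.1]
opening: 0.0684
grip_force: 0.0
```

{"name": "step_arm", "arguments": {
  "targets": [
    {"travel": [-0.02,-0.037,0],"angular": [0,0,0],"gripper": 0.8},
    {"travel": [-0.02,-0.037,0],"angular": [0,0,0],"gripper": 0.8},
    {"travel": [-0.02,-0.037,0],"angular": [0,0,0],"gripper": 0.8}
  ]
}}

```text
t: 20.65
tool_pos: [0.459, 0.1092, 0.1588]
tool_rot: [2.221, 2.22, 0.003]
contact_force: [-1.0, 0.6, -0.2]
opening: 0.0683
grip_force: 0.0
```

```bash
python3 - <<'E'
from h import *
st([.4515,.095,.039]); d=shot('wrist','w7')
print(proj(d,[.4515,.095,.075]))
E
```

```text
t 20.65 pos [0.459  0.1092 0.1588] z [ 0.002  0.001 -1.   ] yaw 90.0 open 0.0683 grip 0.0 F [-1.   0.6 -0.2]
travel [-0.0125 -0.0236 -0.1996]
[302.75298793 227.29269839]
```

View pics/w7.png

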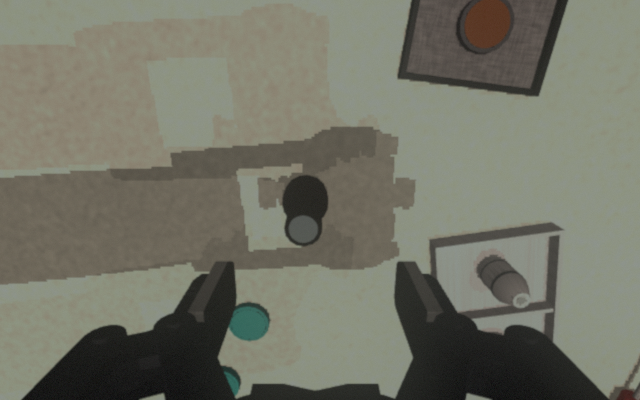

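The eyepiece top is at (302,229), within 2 px of the prediction. Moving over it, then down.

{"name": "step_arm", "arguments": {
  "targets": [
    {"travel": [-0.0125,-0.0245,0],"angular": [0,0,0],"gripper": 0.8},
    {"travel": [-0.0125,-0.0245,-0.02],"angular": [0,0,0],"gripper": 0.8},
    {"travel": [-0.0125,-0.0245,-0.07],"angular": [0,0,0],"gripper": 0.8},
    {"travel": [-0.0125,-0.0245,-0.13],"angular": [0,0,0],"gripper": 0.8},
    {"travel": [-0.0125,-0.0245,-0.18],"angular": [0,0,0],"gripper": 0.8},
    {"travel": [-0.0125,-0.0245,-0.2],"angular": [0,0,0],"gripper": 0.7},
    {"travel": [-0.0125,-0.0245,-0.2],"angular": [0,0,0],"gripper": 0.6}
  ]
}}

```text
t: 21.4
tool_pos: [0.4495, 0.0952, 0.0351]
tool_rot: [-2.217, -2.22, 0.006]
contact_force: [0.0, -0.0, 0.6]
opening: 0.0512
grip_force: 0.0
```

{"name": "step_arm", "arguments": {
  "targets": [
    {"travel": [0,0,0],"angular": [0,0,0],"gripper": 0.4},
    {"travel": [0,0,0],"angular": [0,0,0],"gripper": 0.2},
    {"travel": [0,0,0],"angular": [0,0,0],"gripper": 0.2},
    {"travel": [0,0,0],"angular": [0,0,0],"gripper": 0.2},
    {"travel": [0,0,0],"angular": [0,0,0],"gripper": 0.2}
  ],
  "squeeze": 45
}}

```text
t: 21.9
tool_pos: [0.4527, 0.0948, 0.0393]
tool_rot: [2.22, 2.22, 0.005]
contact_force: [-0.5, 1.5, 6.8]
opening: 0.025
grip_force: 44.7
```

```bash
python3 - <<'E'
from h import *
st([.569,-.278,.15])
E
```

```text
t 21.9 pos [0.4527 0.0948 0.0393] z [ 0.004  0.001 -1.   ] yaw 90.0 open 0.025 grip 44.7 F [-0.5  1.5  6.8]
travel [ 0.1938 -0.6214  0.1845]
```

{"name": "step_arm", "arguments": {
  "targets": [
    {"travel": [0,0,0.03],"angular": [0,0,0],"gripper": 0.2},
    {"travel": [0,0,0.07],"angular": [0,0,0],"gripper": 0.2},
    {"travel": [0,0,0.12],"angular": [0,0,0],"gripper": 0.2},
    {"travel": [0,-0.01,0.17],"angular": [0,0,0],"gripper": 0.2},
    {"travel": [0.01,-0.03,0.21],"angular": [0,0,0],"gripper": 0.2},
    {"travel": [0.023,-0.07,0.23],"angular": [0,0,0],"gripper": 0.2},
    {"travel": [0.038,-0.12,0.24],"angular": [0,0,0],"gripper": 0.2},
    {"travel": [0.054,-0.17,0.24],"angular": [0,0,0],"gripper": 0.2},
    {"travel": [0.07,-0.22,0.24],"angular": [0,0,0],"gripper": 0.2},
    {"travel": [0.085,-0.27,0.24],"angular": [0,0,0],"gripper": 0.2}
  ]
}}

```text
t: 22.9
tool_pos: [0.5019, -0.0686, 0.1811]
tool_rot: [-2.221, -2.221, 0.001]
contact_force: [0.0, 0.6, -0.8]
opening: 0.0251
grip_force: 44.3
```

{"name": "step_arm", "arguments": {
  "targets": [
    {"travel": [0.016,-0.05,0],"angular": [0,0,0],"gripper": 0.2},
    {"travel": [0.032,-0.1,0],"angular": [0,0,0],"gripper": 0.2},
    {"travel": [0.047,-0.15,0],"angular": [0,0,0],"gripper": 0.2},
    {"travel": [0.062,-0.2,0],"angular": [0,0,0],"gripper": 0.2},
    {"travel": [0.078,-0.25,0],"angular": [0,0,0],"gripper": 0.2},
    {"travel": [0.087,-0.28,0],"angular": [0,0,0],"gripper": 0.2},
    {"travel": [0.09,-0.29,0],"angular": [0,0,0],"gripper": 0.2},
    {"travel": [0.09,-0.29,0],"angular": [0,0,0],"gripper": 0.2}
  ]
}}

```text
t: 23.7
tool_pos: [0.5559, -0.2414, 0.1811]
tool_rot: [-2.221, -2.22, 0.0]
contact_force: [-0.4, -0.2, -0.9]
opening: 0.0248
grip_force: 44.4
```

```bash
python3 - <<'E'
from h import *
st([.569,-.278,.15]); shot('wrist','w8')
for n in ['scene','side']: shot(n,n+'8')
E
```

```text
t 23.7 pos [ 0.5559 -0.2414  0.1811] z [-0.001  0.001 -1.   ] yaw 90.0 open 0.0248 grip 44.4 F [-0.4 -0.2 -0.9]
travel [ 0.0218 -0.0611 -0.0518]
```

View pics/w8.png

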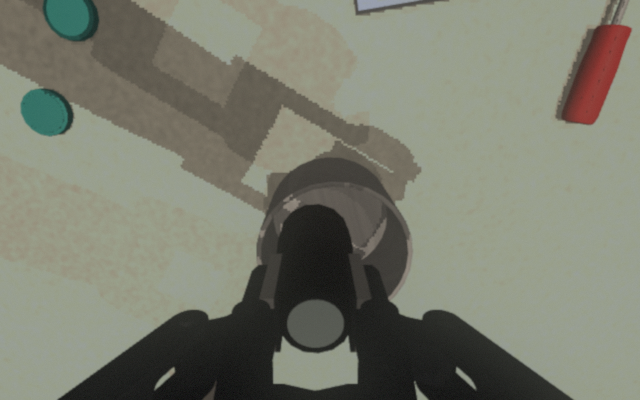

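The eyepiece hangs upright over the canister's near side. The rim spans columns 257–412 with its far edge at row 182, so its centre is at about (334.5,259).

```bash
python3 - <<'E'
from h import *
d=load('w8'); print(cam(d)[2].round(3))
for u,v in [(334.5,259),(257,252),(412,248),(335,182)]: print(ray(d,u,v,.085).round(4))
for n in ['scene0','side0']:
    e=load(n); print(n)
    # rim of canister: fit circle-of-table points at z=.085 through silhouette extremes of contour top
    im=e['img']; lab=cv2.cvtColor(im,cv2.COLOR_RGB2LAB).astype(int); med=np.median(lab[150:300,200:450].reshape(-1,3),0)
    c,_=cv2.findContours(((abs(lab-med).sum(2)>45)*255).astype(np.uint8),cv2.RETR_EXTERNAL,cv2.CHAIN_APPROX_NONE)
    k=max([k for k in c if abs(cv2.boundingRect(k)[0]-(257 if 'scene' in n else 311))<3],key=cv2.contourArea)[:,0]
    P=np.array([ray(e,u,v,.085)[:2] for u,v in k]); C=cam(e)[2][:2]; 
    c0=np.array([.569,-.277]); far=(P-c0)@((c0-C)/np.linalg.norm(c0-C))>0.0
    Q=P[far]; A=np.c_[2*Q,np.ones(len(Q))]; s=np.linalg.lstsq(A,(Q**2).sum(1),rcond=None)[0]; print('rim circle',s[:2].round(4),np.sqrt(s[2]+s[:2]@s[:2]).round(4))
E
```

```text
[ 0.557 -0.162  0.323]
[ 0.5707 -0.2858  0.085 ]
[ 0.514  -0.2801  0.085 ]
[ 0.6269 -0.277   0.085 ]
[ 0.5701 -0.2272  0.085 ]
scene0
rim circle [ 0.5692 -0.2815] 0.054
side0
rim circle [ 0.5695 -0.2803] 0.0537
```

{"name": "step_arm", "arguments": {
  "targets": [
    {"travel": [0.01,-0.03,0],"angular": [0,0,0],"gripper": 0.2},
    {"travel": [0.0235,-0.0677,0],"angular": [0,0,0],"gripper": 0.2},
    {"travel": [0.0235,-0.0677,0],"angular": [0,0,0],"gripper": 0.2},
    {"travel": [0.0235,-0.0677,-0.01],"angular": [0,0,0],"gripper": 0.2},
    {"travel": [0.0235,-0.0677,-0.035],"angular": [0,0,0],"gripper": 0.2},
    {"travel": [0.0235,-0.0677,-0.065],"angular": [0,0,0],"gripper": 0.2},
    {"travel": [0.0235,-0.0677,-0.095],"angular": [0,0,0],"gripper": 0.2},
    {"travel": [0.0235,-0.0677,-0.12],"angular": [0,0,0],"gripper": 0.2},
    {"travel": [0.0235,-0.0677,-0.12],"angular": [0,0,0],"gripper": 0.2},
    {"travel": [0.0235,-0.0677,-0.12],"angular": [0,0,0],"gripper": 0.2}
  ]
}}

```text
t: 24.85
tool_pos: [0.57, -0.2818, 0.1087]
tool_rot: [-2.22, -2.221, 0.0]
contact_force: [-1.1, 0.8, 0.2]
opening: 0.0249
grip_force: 44.5
```

{"name": "step_arm", "arguments": {
  "targets": [
    {"travel": [0,0,-0.02],"angular": [0,0,0],"gripper": 0.2},
    {"travel": [0,0,-0.045],"angular": [0,0,0],"gripper": 0.2},
    {"travel": [0,0,-0.07],"angular": [0,0,0],"gripper": 0.2},
    {"travel": [0,0,-0.088],"angular": [0,0,0],"gripper": 0.2},
    {"travel": [0,0,-0.098],"angular": [0,0,0],"gripper": 0.2},
    {"travel": [0,0,-0.103],"angular": [0,0,0],"gripper": 0.2},
    {"travel": [0,0,-0.103],"angular": [0,0,0],"gripper": 0.2}
  ]
}}

```text
t: 25.55
tool_pos: [0.5701, -0.2819, 0.0473]
tool_rot: [-2.221, -2.222, 0.0]
contact_force: [0.1, -0.6, -0.4]
opening: 0.0252
grip_force: 44.5
```

{"name": "step_arm", "arguments": {
  "targets": [
    {"travel": [0,0,-0.002],"angular": [0,0,0],"gripper": 0.2},
    {"travel": [0,0,-0.0035],"angular": [0,0,0],"gripper": 0.2},
    {"travel": [0,0,-0.0035],"angular": [0,0,0],"gripper": 0.2}
  ]
}}

```text
t: 25.85
tool_pos: [0.5705, -0.2821, 0.0461]
tool_rot: [2.22, 2.221, 0.0]
contact_force: [-0.3, 0.1, -1.3]
opening: 0.0252
grip_force: 44.5
```

{"name": "step_arm", "arguments": {
  "targets": [
    {"travel": [0,0,-0.0015],"angular": [0,0,0],"gripper": 0.2},
    {"travel": [0,0,-0.003],"angular": [0,0,0],"gripper": 0.2},
    {"travel": [0,0,-0.003],"angular": [0,0,0],"gripper": 0.2}
  ]
}}

```text
t: 26.15
tool_pos: [0.5705, -0.2822, 0.0445]
tool_rot: [2.221, 2.222, 0.0]
contact_force: [-1.2, 0.3, 2.4]
opening: 0.0251
grip_force: 44.7
```

{"name": "step_arm", "arguments": {
  "targets": [
    {"travel": [0,0,-0.001],"angular": [0,0,0],"gripper": 0.2},
    {"travel": [0,0,-0.001],"angular": [0,0,0],"gripper": 0.2}
  ]
}}

```text
t: 26.35
tool_pos: [0.5705, -0.2822, 0.0444]
tool_rot: [2.221, 2.222, -0.0]
contact_force: [-3.2, 0.8, 6.6]
opening: 0.0247
grip_force: 45.1
```

The eyepiece is on the canister floor: 6.6 N upward, at the expected height. I'll open a little, lift straight up, then back off to one side.

{"name": "step_arm", "arguments": {
  "targets": [
    {"travel": [0,0,0],"angular": [0,0,0],"gripper": 0.34},
    {"travel": [0,0,0],"angular": [0,0,0],"gripper": 0.42},
    {"travel": [0,0,0],"angular": [0,0,0],"gripper": 0.5},
    {"travel": [0,0,0],"angular": [0,0,0],"gripper": 0.5},
    {"travel": [0,0,0.02],"angular": [0,0,0],"gripper": 0.5},
    {"travel": [0,0,0.07],"angular": [0,0,0],"gripper": 0.5},
    {"travel": [0,0,0.13],"angular": [0,0,0],"gripper": 0.5},
    {"travel": [0,0,0.2],"angular": [0,0,0],"gripper": 0.5},
    {"travel": [0,0,0.27],"angular": [0,0,0],"gripper": 0.5},
    {"travel": [-0.05,0,0.33],"angular": [0,0,0],"gripper": 0.5}
  ]
}}

```text
t: 27.35
tool_pos: [0.542, -0.2822, 0.2451]
tool_rot: [2.216, 2.221, 0.002]
contact_force: [-0.1, -0.4, 0.3]
opening: 0.0427
grip_force: 0.0
```

{"name": "step_arm", "arguments": {
  "targets": [
    {"travel": [-0.08,0.05,0.02],"angular": [0,0,0],"gripper": 0.5},
    {"travel": [-0.16,0.1,0.02],"angular": [0,0,0],"gripper": 0.5},
    {"travel": [-0.2,0.12,0.02],"angular": [0,0,0],"gripper": 0.5},
    {"travel": [-0.2,0.12,0.02],"angular": [0,0,0],"gripper": 0.5},
    {"travel": [-0.2,0.12,0.02],"angular": [0,0,0],"gripper": 0.5}
  ]
}}

```text
t: 27.85
tool_pos: [0.4201, -0.2098, 0.2544]
tool_rot: [2.219, 2.22, 0.001]
contact_force: [-0.1, -0.3, -0.1]
opening: 0.0426
grip_force: 0.0
```

```bash
python3 - <<'E'
from h import *
st(); d=shot('scene','scene9')
a=cv2.resize(d['img'][100:325,210:510,::-1],(800,600),interpolation=cv2.INTER_CUBIC); cv2.imwrite('pics/f1.png',a)
w=shot('wrist','w9')
E
```

```text
t 27.85 pos [ 0.4201 -0.2098  0.2544] z [ 0.002 -0.002 -1.   ] yaw 90.0 open 0.0426 grip 0.0 F [-0.1 -0.3 -0.1]
```

View pics/f1.png

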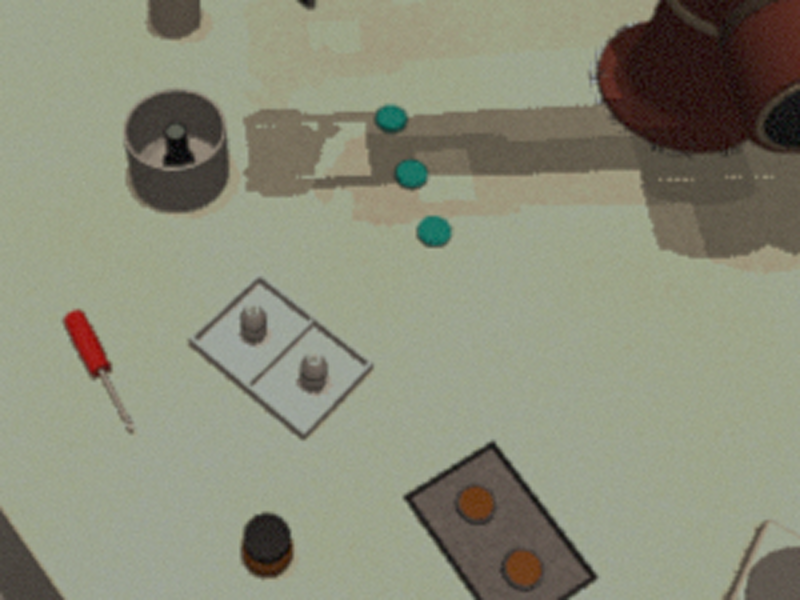

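View pics/w9.png

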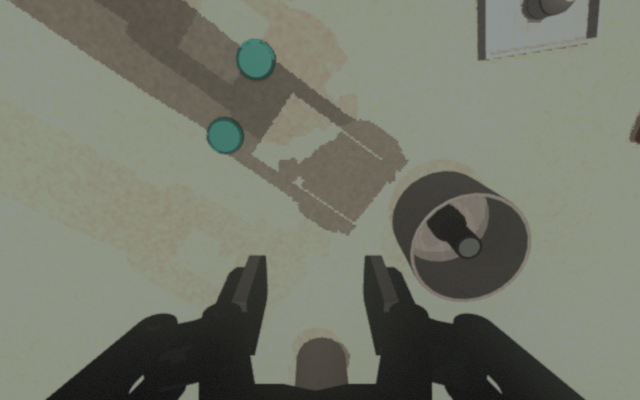

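The final pictures show the following:
- **Objectives:** upright, one per bay, at (253,323) and (313,372).
- **Filters:** flat and side by side in the tray, at (476,503) and (522,569).
- **Eyepiece:** upright in the canister, at (177,140).
- **Bystanders:** the bottle and jar have not moved.

Handing in.

```bash
python3 -c "
from station import ctrl
print(ctrl.finish_job())"
```

```text
the job is handed in; nothing more can be done
None
```

The job is handed in after about 28 s of robot time, and the final pictures show both objectives standing one per bay, both amber filters flat and apart in the tray, and the eyepiece upright on the canister floor; `finish_job()` returned no verdict.

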